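Fit the wide forming sleeve on the bender shaft

ROBOT

A 7-joint arm with a two-finger parallel gripper is mounted at the origin on a cart in front of the work surface, level with it; the furniture and walls round the work are solid. World frame = base frame: x ahead of the robot, y to its left, z up, the work surface at z = 0. Lengths are in m, angles in rad, forces in N, time in s.
With the tool pointing down it reaches from about 0.35 to 0.9 m from the base axis. Payload 19.9 kg.
Tool frame: the origin (TCP) lies between the finger pads; the fingertips stand 19 mm ahead of it and the grasp point (between the pads) is the TCP; z points along the fingers, y is the line along which they close (so a half turn about z gives the same grasp; the last joint's range is limited). The gripper opens to 94 mm and grips with 3 to 60 N. Pads are 16 mm wide; open, the fingers measure 119 mm over their backs; the gripper's body (75 mm by 177 mm) begins 78 mm behind the grasp point.
Start: joints at [-1.244, 0.417, -0.01, 1.614, 0.005, 1.111, -0.053], TCP at [0.225, 0.583, 0.224] pointing down, gripper open.
Joint ranges: [-2.81, 2.81], [-0.39, 2.02], [-1.27, 1.25], [0.06, 2.57], [-1.19, 4.33], [0.19, 2], [-2.82, 2.82]. Speed limits (rad/s): [1.89, 1.89, 2.39, 2.39, 3.01, 3.01, 3.01].

INTERFACE

Orientations are given as a 3x3 rotation matrix whose columns are the frame's x, y, z axes.
In Python, from rig import robot gives the robot as it stands. Calls block until the motion is done:
- robot.move_ptp(position, orientation): joint-space move of the TCP to a pose.
- robot.move_linear(position, velocity=0.15, frame=None, threshold=None): straight line of the TCP; frame=None keeps the orientation; velocity is the mean speed in m/s. With threshold (N) it stops when the force on the tool has changed by that much, and returns True; else False.
- robot.goto_joints(angles): joint-space move.
- robot.gripper_to(opening): finger opening in m; the grip force is fixed at half the most; returns when the fingers have stopped.
- robot.pause(seconds).
- robot.ik(position, orientation): joint angles nearest the present ones, or None.
- robot.get_state(): the state.
- robot.grab_frame(name): name is "side" or "top"; returns the picture (384x512x3 uint8, red, green, blue); there is no depth.
- robot.camera_info(name): a dict with "fx", "fy", "cx", "cy" (pixels), "rvec" (rotation vector, rad) and "tvec" (3), from world to camera coordinates, as OpenCV has them. Camera axes: x right, y down, z forward; pixel columns grow to the right and rows downward; lengths in m; the calibration is good to about 2 mm. A picture is of the moment at which its call begins. camera_info takes no time and is no camera call.
A pose or a line that the arm cannot do raises robot.PlanningError and nothing moves.
- robot.sign_off(): hands the job in; it is judged then, once.
The state is a dict: "time": time; "qpos": joint angles; "joint_vel": joint speeds; "effort": joint torques, N m; "ee_pos": TCP position; "tool_rot": TCP orientation; "force": force on the tool from outside, world axes, zero at the start; "moment": the same for the moment, N m; "opening": finger opening in m; "grasp_force": force on a finger pad.
Only numpy, scipy, OpenCV 4.12 (cv2) and the standard library are available. Lean on these libraries where they do the work, as an engineer would, in place of code of your own. Each camera call takes 0.05 s, during which the arm holds its last target. There are 200 camera calls.

TASK

Lift the wider of the two sleeves up and off its forked hook and slip it over the bender's upright shaft, setting it down gently so that it rests on the stiff collar while the collar is still up. Let go of it there, then press the sleeve down until the collar is fully home on the hub. Leave the slim sleeve hanging and the other things on the table undisturbed.

Things in the scene. Friction and masses are not known exactly. Their poses are not given: they have to be found in the camera images.
- wide_sleeve: The sleeve to fit: steel tube 40 mm outside, 27.4 mm bore right through, 70 mm long, about 0.25 kg, round flange 68 mm across and 6 mm thick at 34 to 40 mm from the lower end. Hangs upright by the flange in either fork of the rack, lower end 66 mm above the table; grip the plain 30 mm of tube above the flange. Origin: centre of the lower end; z up along the bore.
- wide_sleeve_top (a point): Centre of the wide sleeve's upper end (70 mm from the lower end). The bore is open here; the rim round it is 6 mm wide, so press on the rim on both sides of the bore with the fingers about 25 mm apart, or on the flange.
- slim_sleeve: The other sleeve, to be left hanging: same length and flange, but the tube is only 26 mm across with a 16 mm bore, too small for the shaft. Origin: centre of the lower end.
- rack: Fixed grey rack, plate 110 x 200 mm. Two forks of 8 mm steel bar, 120 mm apart along its y, point along its -x (roughly to the robot). Prong tops 100 mm above the table, 46 mm gap in a fork, ends turned up 12 mm; nothing is above 112 mm. Lift a sleeve straight up 40 mm or more to free it. Origin: on the table below the midpoint of the two hanging places.
- bender: Fixed bender head: grey plate 130 x 130 x 12 mm, dark hub 60 mm across up to 32 mm height, and an upright steel shaft 24 mm in diameter up to 100 mm, its top 6 mm tapered to 16 mm. Origin: on the table, on the shaft's axis; z up. A plain dark pipe offcut, 42 mm across and 55 mm tall, stands on the table about 110 mm behind it.
- shaft_top (a point): Centre of the shaft's top end, 100 mm above the table.
- collar_top (a point): Centre of the upper face of the collar, a plain steel ring on the shaft, 46 mm across, 8 mm thick: 66 mm above the table with the collar up, 40 mm with it home. The sleeve's lower end rests on it; the sleeve's upper end is then 136 mm (collar up) or 110 mm (home) above the table.
- collar (a joint): How far the collar has been pushed down the shaft (m): 0 up, as it starts; 0.026 fully home on the hub. It is stiff: the sleeve's weight does not move it, about 9 N of push does, and it stays where it is left.
- hex_nut: Bystander: steel hexagon nut, 22 mm, lying in front of the bender. Origin at its underside.
- angle_offcut: Bystander: rusty steel angle, 40 x 40 mm, standing on end 110 mm tall, 125 to 145 mm behind the rack's origin. Origin at its underside.
- weld_magnet: Bystander: triangular welding magnet, 62 x 110 x 15 mm, lying in front of the rack. Origin at its underside.
Mind the look-alikes: they are no part of the job. Leave any pink or purple look-alike of the wide_sleeve alone.

How it is judged:
By the outcome, as a careful person would: the job done as asked, in the order asked, and still so for the second after the job is handed in, with the robot touching nothing.
It also fails if it takes over 56 s, if anything falls off the work surface, if the arm or the gripper's body presses on something with over 40 N, if the wrist force passes 120 N, or if a joint passes its speed limit or range.

## Working session

There is one attempt and no reset: what is moved stays moved. The work goes in short steps, each a Python script; the robot and the scene stay as the last script left them, time stands still between calls to the robot, and variables do not carry over. Pictures are saved under pics/ and viewed, at most 10 in all, crops included, and the job is handed in when it is done.

```bash
mkdir -p pics; python3 - <<'E'
from rig import robot
import cv2
for n in("side","top"):
    cv2.imwrite(f"pics/{n}0.png",cv2.resize(robot.grab_frame(n)[:,:,::-1],(800,600),interpolation=cv2.INTER_CUBIC))
    print(robot.camera_info(n))
s=robot.get_state();print(s["time"],s["ee_pos"],s["tool_rot"],s["opening"])
E
```

```text
{'fx': 442.25465393725676, 'fy': 442.25465393725676, 'cx': 260.5159463471477, 'cy': 189.18505921153908, 'rvec': array([ 1.93411861, -0.55493675,  0.34245197]), 'tvec': array([-0.46896015,  0.21521706,  0.75897508])}
{'fx': 361.77770411763845, 'fy': 361.77770411763845, 'cx': 261.19088658060275, 'cy': 192.33230785287108, 'rvec': array([ 2.13552152, -2.118181  ,  0.18027232]), 'tvec': array([0.03947658, 0.56921834, 0.87535811])}
0.1 [0.22460125 0.58290508 0.22388259] [[-9.33134233e-01  3.59528028e-01 -3.16119167e-04]
 [ 3.59528153e-01  9.33133591e-01 -1.09908252e-03]
 [-1.00169557e-04 -1.13924526e-03 -9.99999346e-01]] 0.09367076574308428
```

View pics/side0.png

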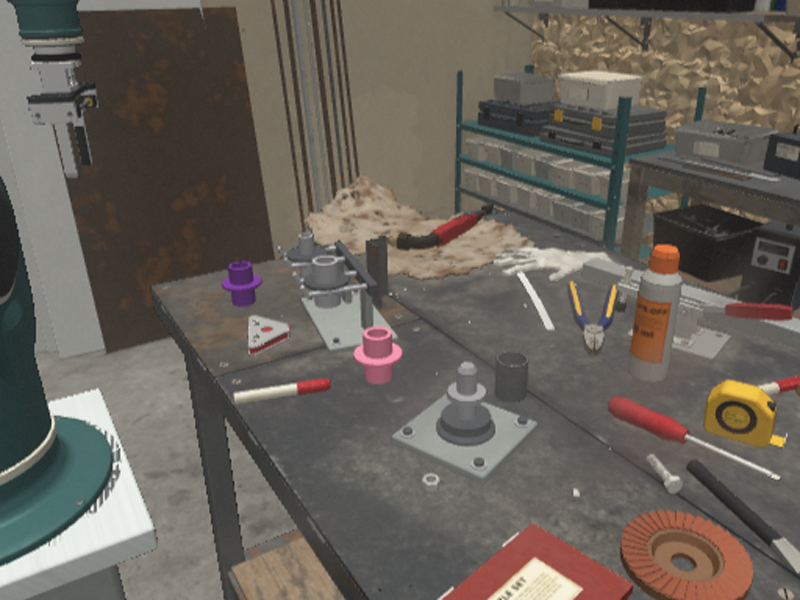

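View pics/top0.png

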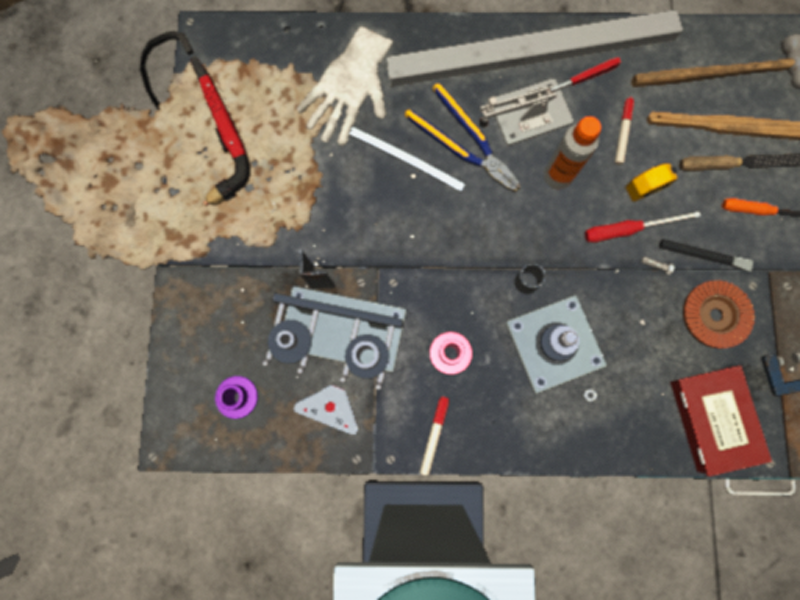

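The top view shows the wide sleeve at about (366,353), the slim sleeve at (287,340) and the shaft top at about (568,339). In the side view the wide sleeve's top is near (325,262) and the shaft top near (466,369). Next I'll backproject these and check them with model overlays on zoomed crops.

```bash
cat > h.py <<'E'
from rig import robot
import cv2,numpy as np
def cam(n):
    c=robot.camera_info(n);K=np.array([[c["fx"],0,c["cx"]],[0,c["fy"],c["cy"]],[0,0,1]])
    return K,np.array(c["rvec"]),np.array(c["tvec"])
def proj(n,P):
    K,r,t=cam(n);return cv2.projectPoints(np.float64(P).reshape(-1,3),r,t,K,None)[0][:,0]
def back(n,uv,z):
    K,r,t=cam(n);R=cv2.Rodrigues(r)[0];d=R.T@np.linalg.solve(K,[*uv,1]);o=-R.T@t
    return (o+d*(z-o[2])/d[2])
def circ(x,y,z,r,n=48):
    a=np.linspace(0,2*np.pi,n);return np.c_[x+r*np.cos(a),y+r*np.sin(a),0*a+z]
def crop(n,img,P,curves,w=80,h=60,s=5):
    u,v=proj(n,P)[0];x0,y0=int(u-w/2),int(v-h/2)
    c=cv2.resize(np.ascontiguousarray(img[y0:y0+h,x0:x0+w,::-1]),(w*s,h*s),interpolation=cv2.INTER_CUBIC)
    for q,col in curves:
        p=((proj(n,q)-[x0,y0]+.5)*s-.5)
        cv2.polylines(c,[np.int32(np.round(p))],False,col,1)
    return c,(x0,y0)
def sleeve(x,y,zb): return [(circ(x,y,zb+.07,.02),(0,255,0)),(circ(x,y,zb+.04,.034),(0,255,255))]
def bender(x,y,ct=.066): return [(circ(x,y,.1,.008),(0,255,0)),(circ(x,y,ct,.023),(0,255,255)),(circ(x,y,.032,.03),(255,128,0))]
E
python3 - <<'E'
from h import *
k=.64
W=back("top",(366*k,353*k),.136);S=back("top",(568*k,339*k),.1)
Ws=back("side",(325*k,262*k),.136);Ss=back("side",(466*k,369*k),.1)
print(W,Ws,S,Ss)
T=robot.grab_frame("top");D=robot.grab_frame("side");o=[]
rows=[]
for n,I in(("top",T),("side",D)):
    a,oa=crop(n,I,[W[0],W[1],.115],sleeve(W[0],W[1],.066));b,ob=crop(n,I,[S[0],S[1],.07],bender(S[0],S[1]))
    rows.append(np.hstack([a,b]));print(n,oa,ob)
cv2.imwrite("pics/m1.png",np.vstack(rows))
E
```

```text
[0.47540627 0.10430351 0.136     ] [0.47276419 0.09776007 0.136     ] [ 0.50224907 -0.20087733  0.1       ] [ 0.50176911 -0.21044313  0.1       ]
top (194, 196) (320, 188)
side (168, 145) (254, 218)
```

View pics/m1.png

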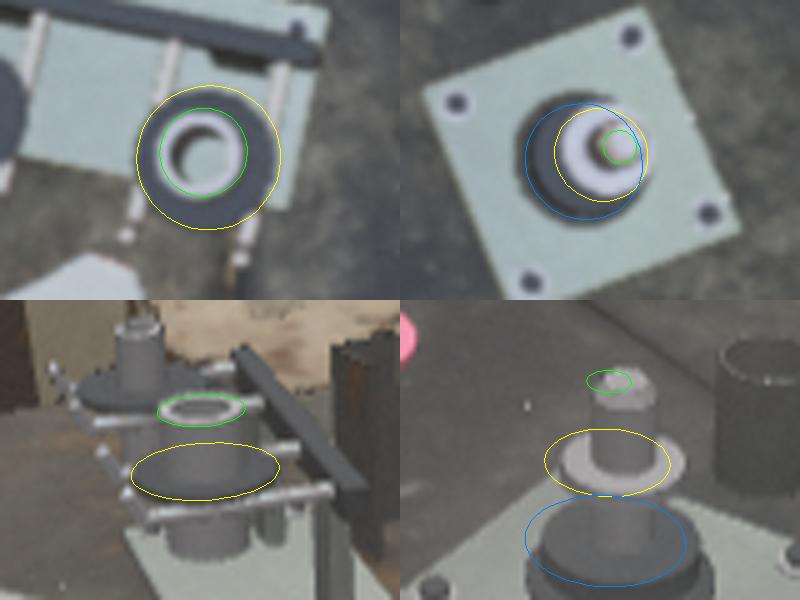

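The crops show the sleeve overlay fitting in both views. The bender model is off: the collar is really at about (606,150) in the top crop, against about (601,155) predicted, and in the side crop everything sits about 16 crop pixels to the right of the model. I'll refine both positions automatically.

```bash
python3 - <<'E'
from h import *
from scipy.optimize import least_squares as L
f=lambda x0,y0,x,y:(x0+(x+.5)/5-.5,y0+(y+.5)/5-.5)
def fit(obs,g):
    r=lambda q:np.concatenate([proj(n,[q[0],q[1],z])[0]-uv for n,z,uv in obs])
    s=L(r,g);print(s.x,np.round(s.fun,2));return s.x
S=fit([("top",.066,f(320,188,206,150)),("side",.066,f(254,218,223,462))] if 0 else [("top",.066,f(320,188,206,150)),("side",.066,f(254,218,223,162))],[.5,-.2])
W=fit([("top",.136,f(194,196,200,152)),("top",.106,f(194,196,209,157)),("side",.136,f(168,145,201,110)),("side",.106,f(168,145,206,172))],[.475,.104])
# rack yaw: slim sleeve flange rough from top
B=back("top",(287*.64,340*.64),.136);d=B-W.tolist().__add__([.136]) if 0 else B[:2]-W;print("rack y",d,np.linalg.norm(d))
T=robot.grab_frame("top");D=robot.grab_frame("side");rows=[]
for n,I in(("top",T),("side",D)):
    a,_=crop(n,I,[*W,.115],sleeve(*W,.066));b,_=crop(n,I,[*S,.07],bender(*S));rows.append(np.hstack([a,b]))
cv2.imwrite("pics/m2.png",np.vstack(rows))
for yaw in(0,.17,-.17,.35,1.57):
    c,s=np.cos(yaw),np.sin(yaw);R=np.array([[-c,s,0],[-s,-c,0],[0,0,-1.]]);R=np.array([[c,s,0],[s,-c,0],[0,0,-1.]])
    for P in((*W,.23),(*W,.125),(*S,.25)):print(yaw,robot.ik(P,R))
E
```

```text
[ 0.50595299 -0.20433751] [ 0.31 -0.64 -0.52  0.16]
[0.47544097 0.10457629] [ 0.52 -0.1  -0.27 -0.04 -0.02 -0.08 -0.24 -0.37]
rack y [0.01806433 0.11604974] 0.11744727043655954
0 [-0.88923046  0.19154479  0.68900818  1.96021921 -0.14104759  1.03717371
 -1.7079611 ]
0 [-0.85883974  0.36963831  0.69189239  2.05928539 -0.32116051  0.81858282
 -1.54834393]
0 [-0.49407743  0.40753324  1.05579108  1.80825929 -0.386977    1.1530412
 -0.88263823]
0.17 [-0.89095782  0.19179396  0.6910469   1.96026251 -0.1415782   1.03721471
 -1.53741194]
0.17 [-0.83398192  0.36239914  0.66038852  2.05861712 -0.30335654  0.8153913
 -1.39523894]
0.17 [-0.4978114   0.41033439  1.06202866  1.80833876 -0.3908487   1.15421472
 -0.70905266]
-0.17 [-0.89096812  0.19179545  0.69105905  1.96026277 -0.14158137  1.03721495
 -1.87740866]
-0.17 [-0.86659408  0.37203292  0.70178662  2.05949127 -0.32686181  0.81965799
 -1.71293548]
-0.17 [-0.48165058  0.39864518  1.03535807  1.80799185 -0.37454914  1.14937419
 -1.06416079]
0.35 [-0.85989578  0.18754836  0.65452736  1.95947467 -0.13227287  1.03653524
 -1.36704292]
0.35 [-0.8035031   0.35436068  0.62216461  2.05778101 -0.28242609  0.81195721
 -1.23510783]
0.35 [-0.49560044  0.40866815  1.05832953  1.80829175 -0.38854817  1.15351564
 -0.53118293]
1.57 [-0.74761694  0.17574013  0.52458425  1.95647632 -0.10202164  1.03490698
 -0.1783051 ]
1.57 [-0.70308066  0.33331396  0.49874297  2.05490645 -0.21914471  0.80361254
 -0.07516379]
1.57 [-0.47748086  0.39580304  1.02860685  1.80790112 -0.37052704  1.14821988
  0.67210582]
```

View pics/m2.png

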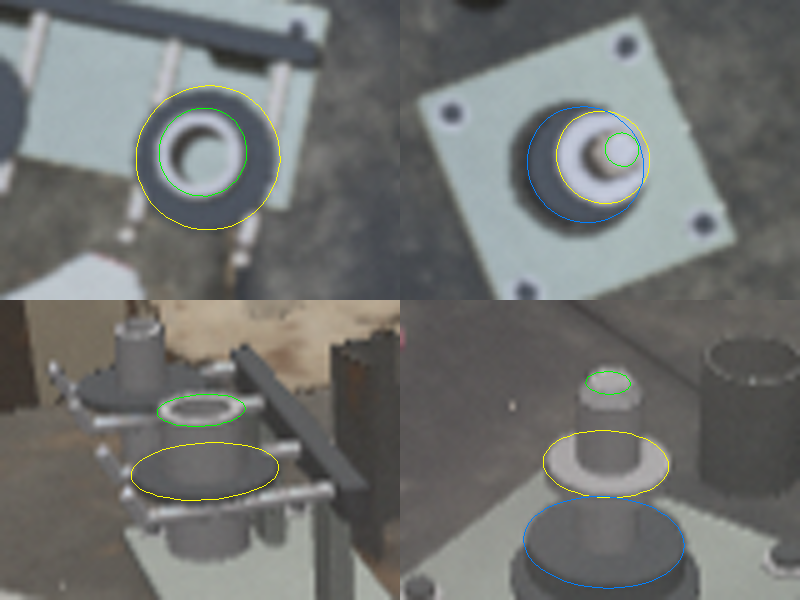

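The overlays now match in both views: sleeve at (0.475, 0.105), shaft at (0.506, -0.204). Next is the grasp and lift.

```bash
cat >> h.py <<'E'
W=np.array([.4754,.1046]);S=np.array([.5060,-.2043])
def rot(yaw):
    c,s=np.cos(yaw),np.sin(yaw);return np.array([[c,s,0],[s,-c,0],[0,0,-1.]])
R0=rot(-.154)
def st():
    s=robot.get_state();print(*[(k,np.round(s[k],4)) for k in("time","ee_pos","force","opening","grasp_force")]);return s
E
python3 - <<'E'
from h import *
robot.move_ptp([*W,.21],R0);st()
print(robot.move_linear([*W,.129],.08,threshold=8));st()
robot.gripper_to(.03);st()
robot.move_linear([*W,.22],.08);st()
robot.move_linear([*S,.245],.2);s=st()
T=robot.grab_frame("top");D=robot.grab_frame("side");rows=[]
p=s["ee_pos"];zb=p[2]-.063
for n,I in(("top",T),("side",D)):
    a,oa=crop(n,I,[*p[:2],zb+.04],sleeve(*p[:2],zb));b,ob=crop(n,I,[*S,.07],bender(*S));rows.append(np.hstack([a,b]));print(oa,ob)
cv2.imwrite("pics/m3.png",np.vstack(rows))
E
```

```text
('time', np.float64(2.25)) ('ee_pos', array([0.4754, 0.1053, 0.21  ])) ('force', array([ 0.7374,  0.5103, -0.195 ])) ('opening', np.float64(0.094)) ('grasp_force', np.float64(0.0))
False
('time', np.float64(3.4083)) ('ee_pos', array([0.4757, 0.1047, 0.1294])) ('force', array([ 1.2675,  0.4056, -0.3817])) ('opening', np.float64(0.0938)) ('grasp_force', np.float64(0.0))
('time', np.float64(4.2917)) ('ee_pos', array([0.4754, 0.1047, 0.129 ])) ('force', array([ 0.2222,  0.2898, -0.174 ])) ('opening', np.float64(0.04)) ('grasp_force', np.float64(30.0001))
('time', np.float64(5.575)) ('ee_pos', array([0.4752, 0.1045, 0.2195])) ('force', array([ 0.3448,  0.1176, -3.0105])) ('opening', np.float64(0.0394)) ('grasp_force', np.float64(29.9995))
('time', np.float64(7.2833)) ('ee_pos', array([ 0.5061, -0.2035,  0.2449])) ('force', array([-0.0988,  0.0554, -2.0919])) ('opening', np.float64(0.0396)) ('grasp_force', np.float64(29.9995))
(340, 178) (321, 186)
(259, 141) (257, 218)
```

View pics/m3.png

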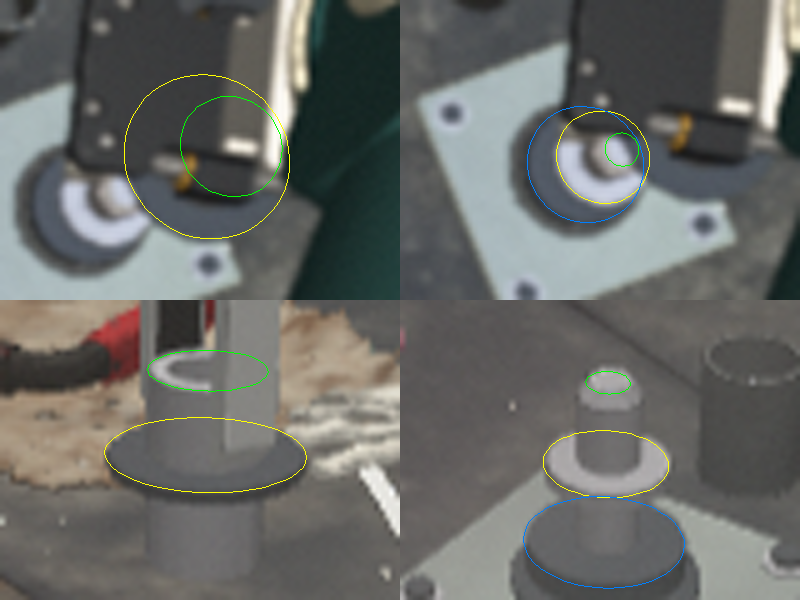

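The held sleeve's flange and rim match the model in both views (side crop flange x 105–306), and it sits over the shaft. I'll lower it in guarded steps.

```bash
python3 - <<'E'
from h import *
robot.pause(.2);st()
print(robot.move_linear([*S,.175],.08,threshold=6));st()
print(robot.move_linear([*S,.150],.03,threshold=5));st()
print(robot.move_linear([*S,.134],.03,threshold=5));st()
print(robot.move_linear([*S,.1265],.008,threshold=4));st()
D=robot.grab_frame("side")
c,o=crop("side",D,[*S,.09],bender(*S)+sleeve(*S,.066),100,75,8);cv2.imwrite("pics/m4.png",c)
E
```

```text
('time', np.float64(7.5833)) ('ee_pos', array([ 0.5061, -0.204 ,  0.245 ])) ('force', array([ 0.1786,  0.0553, -3.4023])) ('opening', np.float64(0.0395)) ('grasp_force', np.float64(29.9995))
False
('time', np.float64(8.6083)) ('ee_pos', array([ 0.5063, -0.2045,  0.1754])) ('force', array([-0.3283, -0.1241, -1.9366])) ('opening', np.float64(0.0401)) ('grasp_force', np.float64(29.9994))
False
('time', np.float64(9.5917)) ('ee_pos', array([ 0.5061, -0.2044,  0.1501])) ('force', array([ 0.3389, -1.1912, -2.6294])) ('opening', np.float64(0.0402)) ('grasp_force', np.float64(29.9995))
False
('time', np.float64(10.275)) ('ee_pos', array([ 0.506 , -0.2044,  0.134 ])) ('force', array([-0.5743,  0.0142, -2.4117])) ('opening', np.float64(0.0404)) ('grasp_force', np.float64(29.9995))
True
('time', np.float64(10.9333)) ('ee_pos', array([ 0.506 , -0.2043,  0.1287])) ('force', array([-0.3339, -0.4829,  4.1841])) ('opening', np.float64(0.0399)) ('grasp_force', np.float64(30.001))
```

View pics/m4.png

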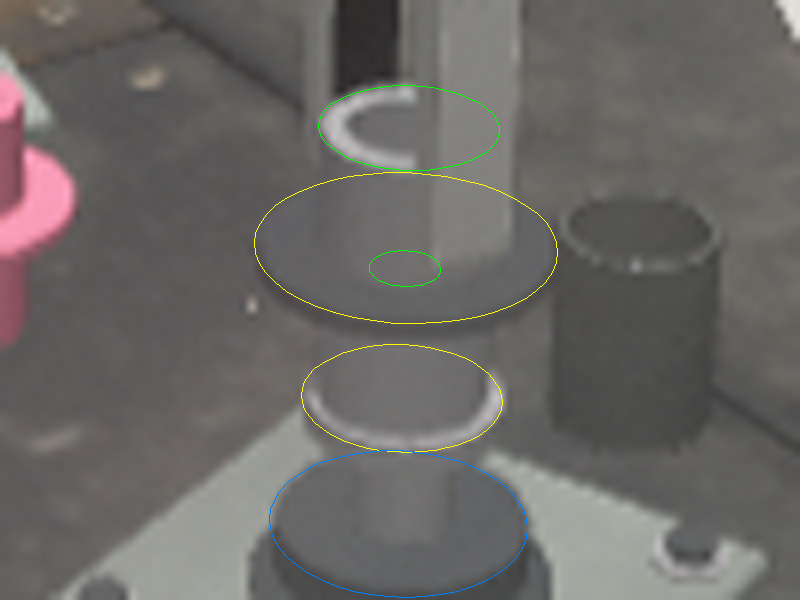

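The sleeve's lower end rests on the collar (ring at 302–502, y≈400), and the collar is still up, matching the 66 mm model. I'll release it, retract, set the fingers to 25 mm and press.

```bash
python3 - <<'E'
from h import *
robot.gripper_to(.08);robot.pause(.3);st()
robot.move_linear([*S,.185],.08)
robot.gripper_to(.025);robot.pause(.2);st()
print(robot.move_linear([*S,.159],.05,threshold=8));st()
print(robot.move_linear([*S,.120],.015,threshold=22));st()
robot.pause(.2);st()
D=robot.grab_frame("side")
c,o=crop("side",D,[*S,.09],bender(*S,.04)+sleeve(*S,.04),100,75,8);cv2.imwrite("pics/m5.png",c)
E
```

```text
('time', np.float64(12.0667)) ('ee_pos', array([ 0.5056, -0.204 ,  0.1284])) ('force', array([0.7693, 0.5238, 0.1562])) ('opening', np.float64(0.0801)) ('grasp_force', np.float64(0.0))
('time', np.float64(14.0917)) ('ee_pos', array([ 0.506 , -0.2043,  0.185 ])) ('force', array([0.6096, 0.5769, 0.876 ])) ('opening', np.float64(0.0248)) ('grasp_force', np.float64(0.0))
False
('time', np.float64(14.7583)) ('ee_pos', array([ 0.506 , -0.2044,  0.159 ])) ('force', array([ 0.0792, -0.9822,  0.5546])) ('opening', np.float64(0.0252)) ('grasp_force', np.float64(0.0))
True
('time', np.float64(16.5833)) ('ee_pos', array([ 0.5066, -0.2046,  0.1291])) ('force', array([-3.1362,  2.2621, 12.3277])) ('opening', np.float64(0.0255)) ('grasp_force', np.float64(6.2686))
('time', np.float64(16.7833)) ('ee_pos', array([ 0.5065, -0.2045,  0.1291])) ('force', array([-2.9243,  1.7692, 12.6102])) ('opening', np.float64(0.025)) ('grasp_force', np.float64(6.5329))
```

View pics/m5.png

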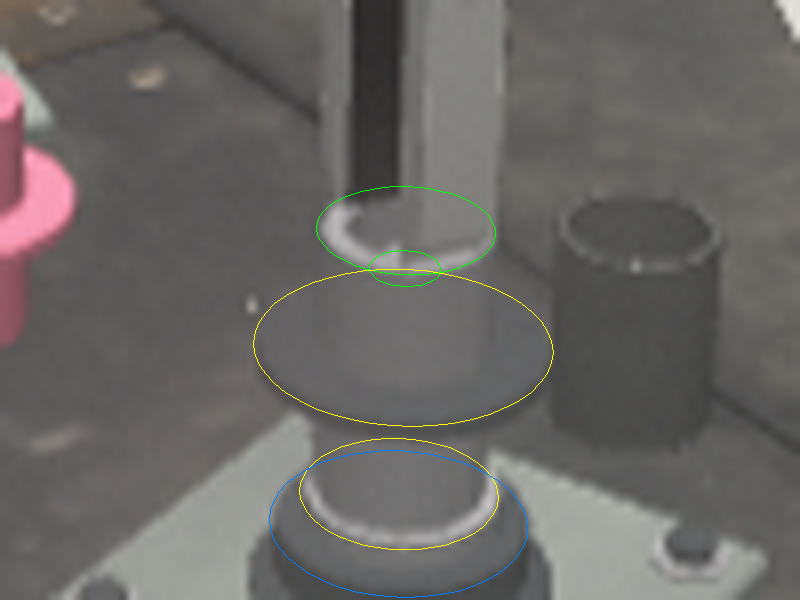

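The collar and sleeve now match the home model (collar at 40 mm, TCP at 0.129 as expected). I'll give one firmer push to be sure it's fully seated, then retract and check.

```bash
python3 - <<'E'
from h import *
print(robot.move_linear([.5062,-.2044,.125],.008,threshold=16));st()
robot.pause(.2);st()
robot.move_linear([*S,.20],.08)
robot.move_linear([.40,-.2,.30],.15);robot.pause(.3);st()
D=robot.grab_frame("side");T=robot.grab_frame("top")
c,o=crop("side",D,[*S,.07],bender(*S,.04)+sleeve(*S,.04),80,60,6)
f=cv2.resize(T[:,:,::-1],(320,240));g=cv2.resize(D[:,:,::-1],(320,240))
cv2.imwrite("pics/m6.png",np.hstack([cv2.resize(c,(480,480)),np.vstack([f,g])]))
E
```

```text
True
('time', np.float64(17.0917)) ('ee_pos', array([ 0.507 , -0.2048,  0.1292])) ('force', array([-3.9311,  2.9027, 12.6518])) ('opening', np.float64(0.025)) ('grasp_force', np.float64(6.6097))
('time', np.float64(17.2917)) ('ee_pos', array([ 0.5069, -0.2047,  0.1291])) ('force', array([-3.4283,  1.7204, 13.9049])) ('opening', np.float64(0.025)) ('grasp_force', np.float64(6.8786))
('time', np.float64(19.7583)) ('ee_pos', array([ 0.4   , -0.2001,  0.2997])) ('force', array([-0.8355, -0.0349, -0.0699])) ('opening', np.float64(0.0251)) ('grasp_force', np.float64(0.0))
```

View pics/m6.png

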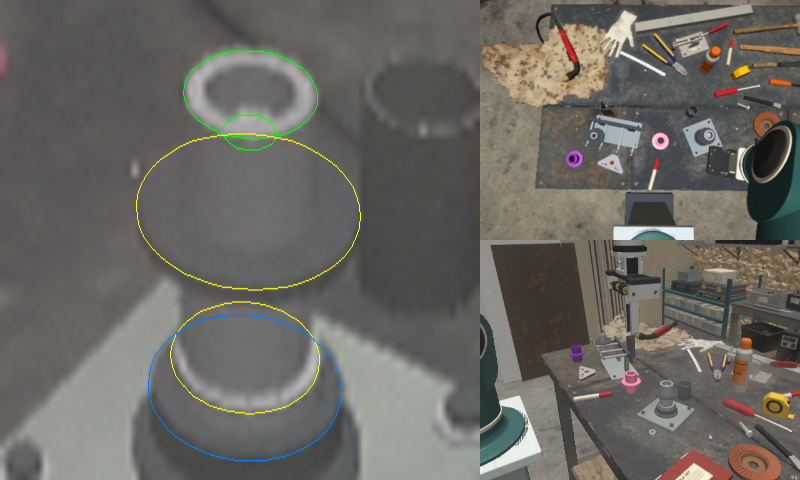

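The sleeve sits free on the shaft with the collar home and matches the model. The slim sleeve and the bystanders look unchanged, and the arm is clear.

```bash
python3 -c "
from rig import robot
print(robot.sign_off())"
```

```text
the job is handed in; nothing more can be done
None
```

The wide sleeve is on the bender's shaft with the collar pressed fully home, the slim sleeve is still hanging and nothing else looks disturbed; the job was handed in at about 20 s.

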